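Make up two plumbing kits from the fittings on the laundry-room counter

ROBOT

A 6-joint arm with a two-finger parallel gripper is mounted at the origin on the work surface. World frame = base frame: x ahead of the robot, y to its left, z up, the work surface at z = 0. Lengths are in m, angles in rad, forces in N, time in s.
With the tool pointing down it reaches from about 0.35 to 0.975 m from the base axis. Payload 4.9 kg.
Tool frame: the origin (TCP) lies at the very end of the fingers, on their centre line; the grasp point (between the pads) lies manip.grip_point_offset behind it (manip.grip_point_offset is the distance from the TCP to the grasp point, in m); z points along the fingers, y is the line along which they close (so a half turn about z gives the same grasp; the last joint's range is limited). The gripper opens to 85 mm and grips with 20 to 120 N. Pads are 22 mm wide; open, the fingers measure 114 mm over their backs; the gripper's body (76 mm by 85 mm) begins 54 mm behind the grasp point. The pads swing forward as they close: fully open they stand 13 mm farther back than shut.
Start: joints at [-1.392, 0.053, 1.613, -0, 1.476, -0.119], TCP at [0.183, -0.597, 0.231] pointing down, gripper open.
Joint ranges: [-3.01, 3.01], [-1.01, 2.22], [0.06, 2.58], [-1.02, 4.17], [0.09, 2.62], [-3.14, 3.14]. Speed limits (rad/s): [2.57, 2.57, 3.14, 3.14, 3.14, 3.14].

INTERFACE

Orientations are given as a unit quaternion [w, x, y, z].
In Python, from plant import manip gives the robot as it stands.
- The arm moves only by the shell command python3 -m crank 'ROWS' [OPENING]. ROWS is JSON, a list of rows, each an object of numbers: "x", "y", "z": the shift along the tool's x, y, z in cm; "turn": the turn about the tool's z in rad. In form: [{"x": .., "y": .., "z": .., "turn": ..}, ...]. A call has 1 to 5 rows; each row shifts and turns the commanded pose from where the row before left it, along the tool's axes as they then stand; what a row does not reach is not made up. A row lasts 1/10 s, in which the tool goes at most 50 mm and 8.59 degrees, less where a joint would pass 70% of its speed; a pose out of reach is approached as far as the arm can. A call with a gripper value outside its range is refused whole. OPENING is the opening in per cent of the stroke, from 0 (shut) to 100 (fully open), set as the call begins (- or left out, the last holds). The fingers move at their own pace and stop on an object; the grip force is fixed at half the most. Time passes only in rows, so rows that do not move let the fingers close. It gives the time, the measured TCP pose, the force, the opening and the grip force at its end, in the units of the state.
- manip.state(): the state, without advancing time (a new reading comes with each control period).
- manip.grab_frame(name): name is "scene" or "side" or "wrist"; returns (picture, depth): 400x640x3 uint8, red, green, blue; 400x640 float32, m along the optical axis (not along the pixel's ray), 0 where there is no reading.
- manip.camera_model(name): a dict with "mtx" (3x3 intrinsics, pixels), "world_to_cam" (4x4, takes a point from world to camera coordinates). Camera axes: x right, y down, z forward; pixel columns grow to the right and rows downward; lengths in m; the calibration is good to about 2 mm. The wrist camera is an equidistant fisheye: a pixel r from the principal point sees the ray r / f radians off the axis. A picture is of the moment at which its call begins: read the wrist's pose just before it. camera_model takes no time and is no camera call; for the wrist camera it gives the pose at the moment of the call.
- manip.job_done(): hands the job in; it is judged then, once.
The state is a dict: "time": time; "joint_pos": joint angles; "joint_vel": joint speeds; "joint_efforts": joint torques, N m; "tool_pos": TCP position; "tool_rot": TCP orientation; "contact_force": force on the tool from outside, world axes, zero at the start; "ft_torque": the same for the moment, N m; "gripper_width": opening from 0.0 (shut) to 1.0 (fully open); "grasp_force": force on a finger pad.
Only numpy, scipy, OpenCV 4.12 (cv2) and the standard library are available. Lean on these libraries where they do the work, as an engineer would, in place of code of your own. Each camera call takes 0.05 s, during which the arm holds its last target. There are 200 camera calls.

TASK

Make up the two plumbing kits, one fitting to a bay, each centred in its bay, resting on the tray floor the same way up as it stands now. In the three-bay tray, counting from the end with the pull tab, put the brass ball valve, then the elbow, then the straight coupling; in the two-bay tray put the tee in the bay at the pull-tab end and the domed cap in the other. Leave the roll of sealing tape and the tape measure where they are.

Things in the scene. Friction and masses are not known exactly. Their poses are not given: they have to be found in the camera images.
- valve_mid (a point): Brass ball valve, lying: 66 mm long along x, hexagonal ends (34 mm over flats, 39 over corners, 15 long), round middle 32 mm in diameter, 37 long. Above it a stem and a flat lever 14 mm wide from x = -9 to +40 mm, its top 47 mm above the counter. Point: centre of the body, 17 mm above its underside; z up. Grip across the round middle, closing along y. 0.2 to 0.4 kg.
- elbow_mid (a point): White plastic pipe elbow lying flat, an L from above, 51 by 51 mm, 34 mm high. Point: centre of that square, 17 mm above its underside; z up. Legs 34 mm in diameter point to +x and +y; their axes cross at x = y = -8.5 mm and each ends 34 mm from there. Can be gripped along a leg: closing along x at y = -8.5 mm (about 50 mm). 50 g.
- coupling_mid (a point): White plastic straight coupling: a plain tube standing upright, 36 mm in diameter with a thin band half-way up, 56 mm tall, open at the top. Point: its centre, 28 mm above its underside; z up. 50 g.
- tee_mid (a point): White plastic pipe tee lying flat, a T from above, 68 (x) by 51 (y) mm, 34 mm high. Point: centre of that outline, 17 mm above its underside; z up. The run lies along x at y = -8.5 mm, the branch points to +y and ends at y = +25.5 mm; sockets 34 mm in diameter. Can be gripped at x = 0 closing along y (about 49 mm). 40 to 85 g.
- cap_mid (a point): White plastic pipe cap: a squat closed cylinder with a domed top, standing on its mouth, 40 mm in diameter and 34 mm tall (straight sides up to 24 mm). Point: its centre, 17 mm above its underside; z up. 30 to 60 g.
- tray3: Grey plastic tray with three bays in a row, 108 (x) by 286 (y) mm, floor 4 mm above the counter, walls 10 mm high and 4 mm thick, each bay 100 (x) by 90 (y) mm inside. Fixed. Origin: centre of its underside; z up, y along the row. Bay centres at y = +94, 0 and -94 mm, x = 0. Its pull tab (21 mm long, 46 wide) is at the +y end: y = +94 mm is the first bay from the tab.
- tray2: Grey plastic tray with two bays in a row, 108 (x) by 192 (y) mm, floor 4 mm above the counter, walls 10 mm high and 4 mm thick, each bay 100 (x) by 90 (y) mm inside. Fixed. Origin: centre of its underside; z up, y along the row. Bay centres at y = -47 and +47 mm, x = 0. Its pull tab (21 mm long, 46 wide) is at the -y end: y = -47 mm is the bay at the tab.
- sealroll: Roll of sealing tape lying flat among the fittings: white tape edge between two blue flanges (blue disc from above), 50 mm in diameter, 15 mm high. Not part of the kits. Origin at the centre of its underside.
- tapemeasure: Yellow and black tape measure standing among the fittings, 58 (x) by 34 (y) by 56 (z) mm. Not part of the kits. Origin at the centre of its underside.
Mind the look-alikes: they are no part of the job. Leave any blue look-alike of the part that bears elbow_mid alone.

How it is judged:
At the end, for the whole second after the job is handed in: From the tab: valve, elbow, coupling in the three-bay tray; tee, cap in the two-bay tray. Each centre within 15 mm of its bay's centre along each tray axis and 6 mm of its resting height on the tray floor, tilted under 0.15 rad from how it stood at first, at rest (x of valve_mid in the frame of tray3 between -0.015 and 0.015 m and y of valve_mid in the frame of tray3 between 0.079 and 0.109 m and z of valve_mid in the frame of tray3 between 0.015 and 0.027 m and angle between each of valve_mid, elbow_mid, coupling_mid, tee_mid, cap_mid's own z axis and vertical below 0.15 rad and linear speed of each of valve, elbow, coupling, tee, cap below 0.02 m/s and x of elbow_mid in the frame of tray3 between -0.015 and 0.015 m and y of elbow_mid in the frame of tray3 between -0.015 and 0.015 m and z of elbow_mid in the frame of tray3 between 0.015 and 0.027 m and x of coupling_mid in the frame of tray3 between -0.015 and 0.015 m and y of coupling_mid in the frame of tray3 between -0.109 and -0.079 m and z of coupling_mid in the frame of tray3 between 0.026 and 0.038 m and x of tee_mid in the frame of tray2 between -0.015 and 0.015 m and y of tee_mid in the frame of tray2 between -0.062 and -0.032 m and z of tee_mid in the frame of tray2 between 0.015 and 0.027 m and x of cap_mid in the frame of tray2 between -0.015 and 0.015 m and y of cap_mid in the frame of tray2 between 0.032 and 0.062 m and z of cap_mid in the frame of tray2 between 0.015 and 0.027 m); the robot touches nothing.
It fails at once if the roll of sealing tape is pushed away by more than 25 mm or tipped over (distance of sealroll from where it was at the start of the episode above 0.025 m or angle between sealroll's own z axis and vertical above 0.5 rad).
It fails at once if the tape measure is pushed away by more than 25 mm or tipped over (distance of tapemeasure from where it was at the start of the episode above 0.025 m or angle between tapemeasure's own z axis and vertical above 0.5 rad).
It also fails if it takes over 128 s, if anything falls off the work surface, if the arm or the gripper's body presses on something with over 40 N, if the wrist force passes 120 N, or if a joint passes its speed limit or range.

## Working session

There is one attempt and no reset: what is moved stays moved. The work goes in short steps, Python scripts to look and compute and a shell command to move; the robot and the scene stay as the last step left them, time stands still between calls to the robot, and variables do not carry over. Pictures are saved under pics/ and viewed, at most 14 in all, crops included, and the job is handed in when it is done.

```bash
ls; mkdir -p pics; python3 - <<'E'
from plant import manip
import cv2,numpy as np
print(manip.grip_point_offset, manip.state())
for n in("scene","side"):
    p,d=manip.grab_frame(n); cv2.imwrite(f"pics/{n}0.png",p[:,:,::-1]); np.save(f"pics/{n}0.npy",d)
    m=manip.camera_model(n); print(n,m); np.savez(f"pics/{n}cam.npz",**{k:np.array(v) for k,v in m.items() if k in("mtx","world_to_cam")})
E
```

```text
pics
0.0187 {'time': 0.0, 'joint_pos': array([-1.39199178e+00,  5.33546634e-02,  1.61431170e+00, -5.65076530e-06,
        1.47602245e+00, -1.18973474e-01]), 'joint_vel': array([ 0.00087021, -0.00139437, -0.00017531,  0.0005779 , -0.00021016,
        0.00104355]), 'joint_efforts': array([-5.15281699e-04, -3.93682837e+01, -3.70177174e+01, -1.12073419e-04,
        7.12594439e-03, -3.05260073e-06]), 'tool_pos': array([ 0.18327358, -0.59685833,  0.23005382]), 'tool_rot': array([-1.04752667e-03,  9.88935909e-01,  1.48339710e-01, -3.41603524e-05]), 'contact_force': array([ 0.21069248, -0.21319   ,  0.20653293]), 'ft_torque': array([ 0.00284179, -0.02124596, -0.02351968]), 'grasp_force': 0.0, 'gripper_width': 1.0017996840960304}
scene {'mtx': array([[450.18530514,   0.        , 319.21016449],
       [  0.        , 450.18530514, 204.05229125],
       [  0.        ,   0.        ,   1.        ]]), 'world_to_cam': array([[-0.81140067,  0.58402209,  0.02339125,  0.39858632],
       [ 0.34266062,  0.50772813, -0.79044029, -0.177048  ],
       [-0.47351099, -0.63334852, -0.61209231,  1.421221  ],
       [ 0.        ,  0.        ,  0.        ,  1.        ]])}
side {'mtx': array([[370.06228925,   0.        , 322.38643942],
       [  0.        , 370.06228925, 202.04314291],
       [  0.        ,   0.        ,   1.        ]]), 'world_to_cam': array([[ 9.52062467e-01, -3.05903665e-01,  8.00215114e-05,
        -4.72955533e-01],
       [-2.30226602e-01, -7.16705318e-01, -6.58277448e-01,
         1.91970817e-01],
       [ 2.01426836e-01,  6.26702828e-01, -7.52775395e-01,
         9.09848490e-01],
       [ 0.00000000e+00,  0.00000000e+00,  0.00000000e+00,
         1.00000000e+00]])}
```

View pics/scene0.png

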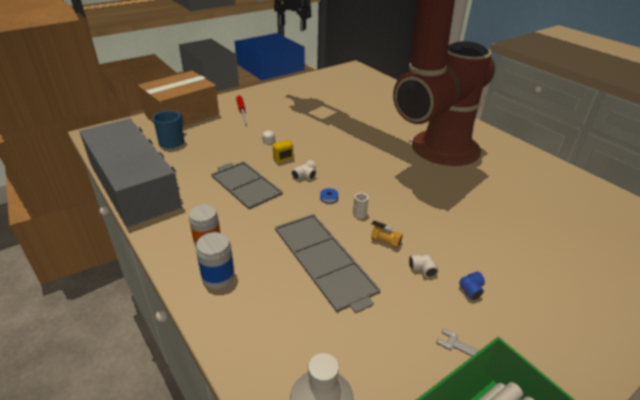

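View pics/side0.png

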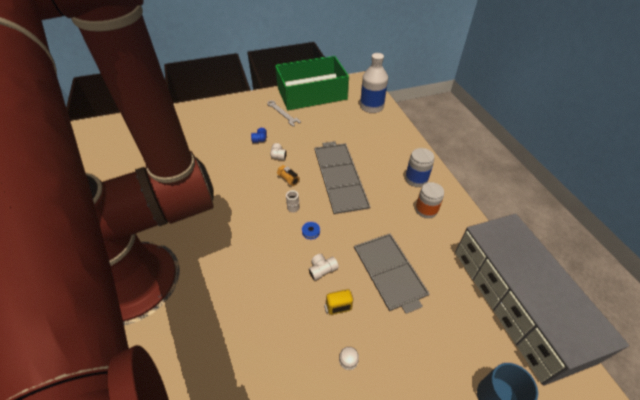

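Scene: candidates are the white elbow (424,265) against the blue look-alike elbow (473,285). The others are the valve (387,235), coupling (361,206), seal roll (329,195), tee (304,172), tape measure (284,152) and cap (268,137). tray3's tab is at (360,303) and tray2's tab is at (225,167). The side view shows the same row: white elbow (278,153), blue elbow (259,136), cap (348,357).

Next I merge the point clouds into an ortho view.

```bash
cat > h.py <<'E'
import numpy as np,cv2
def cloud(n,tag="0"):
    c=np.load(f"pics/{n}cam.npz");K=c["mtx"];T=c["world_to_cam"]
    d=np.load(f"pics/{n}{tag}.npy");im=cv2.imread(f"pics/{n}{tag}.png")
    v,u=np.mgrid[0:400,0:640];P=np.stack([(u-K[0,2])*d/K[0,0],(v-K[1,2])*d/K[1,1],d],-1)
    W=(P-T[:3,3])@T[:3,:3]
    return W[d>0],im[d>0]
E
python3 - <<'E'
from h import *
from scipy.spatial import cKDTree
from scipy.sparse.csgraph import connected_components
for n in("scene","side"):
    W,C=cloud(n)
    tb=(abs(W[:,2])<.01)&(W[:,0]>.2)&(W[:,0]<.9)&(abs(W[:,1])<.6)
    print(n,"table z med",np.median(W[tb,2]))
    z0=np.median(W[tb,2])
    m=(W[:,2]>z0+.012)&(W[:,2]<.1)&(W[:,0]>.15)&(W[:,0]<1.0)&(abs(W[:,1])<.75)
    P,c=W[m],C[m]
    g=cKDTree(P).sparse_distance_matrix(cKDTree(P),.012)
    k,l=connected_components(g)
    for i in range(k):
        q=P[l==i]
        if len(q)>25: print(len(q),q.min(0).round(3),q.max(0).round(3),c[l==i].mean(0).astype(int)[::-1])
E
```

```text
scene table z med 0.0008749956671882797
1443 [ 0.491 -0.73   0.013] [ 0.708 -0.562  0.1  ] [83 59 33]
126 [ 0.375 -0.651  0.014] [ 0.46  -0.463  0.028] [143  62  44]
877 [ 0.66  -0.542  0.013] [ 0.74  -0.454  0.093] [32 50 59]
30 [ 0.639 -0.54   0.025] [ 0.65  -0.526  0.076] [48 50 50]
113 [ 0.427 -0.355  0.013] [ 0.464 -0.317  0.037] [156 145 126]
2285 [ 0.796 -0.505  0.013] [ 0.94  -0.164  0.1  ] [57 56 52]
354 [ 0.436 -0.237  0.013] [ 0.495 -0.199  0.059] [113  91  13]
303 [ 0.423 -0.139  0.013] [ 0.495 -0.083  0.037] [142 130 112]
171 [ 0.439 -0.02   0.013] [0.49  0.031 0.019] [ 56  80 133]
296 [0.421 0.086 0.013] [0.459 0.125 0.059] [128 117 101]
845 [ 0.769 -0.05   0.014] [0.833 0.014 0.088] [132 116  96]
494 [0.427 0.182 0.013] [0.487 0.258 0.052] [129  96  46]
1238 [0.797 0.067 0.013] [0.865 0.137 0.1  ] [73 80 91]
427 [0.429 0.299 0.013] [0.477 0.367 0.037] [146 134 115]
487 [0.383 0.412 0.013] [0.44  0.46  0.037] [ 54  68 111]
3910 [0.538 0.569 0.013] [0.729 0.699 0.1  ] [54 82 46]
side table z med 0.00016465856667320275
2659 [0.54  0.56  0.012] [0.782 0.731 0.1  ] [32 82 36]
206 [0.561 0.647 0.047] [0.76  0.671 0.06 ] [191 193 168]
515 [0.805 0.448 0.012] [0.889 0.515 0.1  ] [54 63 91]
178 [0.381 0.405 0.013] [0.439 0.456 0.034] [ 53  70 132]
185 [0.425 0.298 0.013] [0.474 0.361 0.035] [188 172 153]
721 [0.793 0.059 0.012] [0.862 0.129 0.1  ] [105 102 108]
254 [0.427 0.179 0.012] [0.485 0.252 0.049] [133  93  46]
719 [ 0.767 -0.056  0.013] [0.83  0.007 0.089] [147 117  96]
220 [0.423 0.083 0.013] [0.459 0.118 0.058] [144 129 112]
214 [ 0.44  -0.021  0.012] [0.489 0.028 0.02 ] [ 51  78 146]
4092 [ 0.786 -0.512  0.012] [ 0.938 -0.173  0.1  ] [80 73 61]
485 [ 0.423 -0.147  0.012] [ 0.495 -0.087  0.036] [193 177 158]
559 [ 0.431 -0.245  0.012] [ 0.493 -0.209  0.059] [162 127  23]
323 [ 0.424 -0.363  0.012] [ 0.463 -0.324  0.037] [198 183 164]
1403 [ 0.659 -0.533  0.012] [ 0.74  -0.462  0.094] [39 48 55]
```

```bash
python3 - <<'E'
from h import *
# ortho: plane z=0 homography warp for the two, x range .3...9, y -.6...6; image: col = (0.6-y)*600 ,row=(.95-x)*800
for n in("scene","side"):
    c=np.load(f"pics/{n}cam.npz");K=c["mtx"];T=c["world_to_cam"]
    H=K@T[:3,[0,1,3]]
    s=700; A=np.array([[0,-1/s,.95],[-1/s,0,.55],[0,0,1]])
    im=cv2.imread(f"pics/{n}0.png")
    o=cv2.warpPerspective(im,H@A,(770,560),flags=cv2.WARP_INVERSE_MAP|cv2.INTER_CUBIC)
    cv2.imwrite(f"pics/ortho_{n}.png",o)
E
```

```text
(no output)
```

View pics/ortho_scene.png

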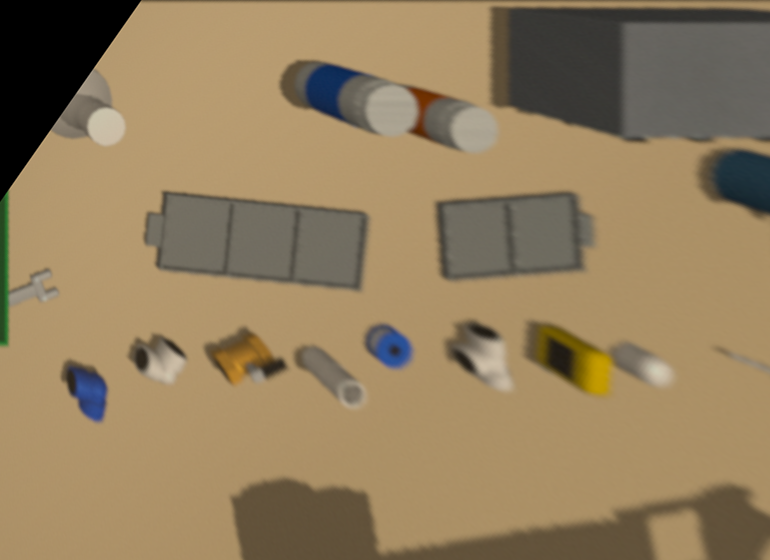

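View pics/ortho_side.png

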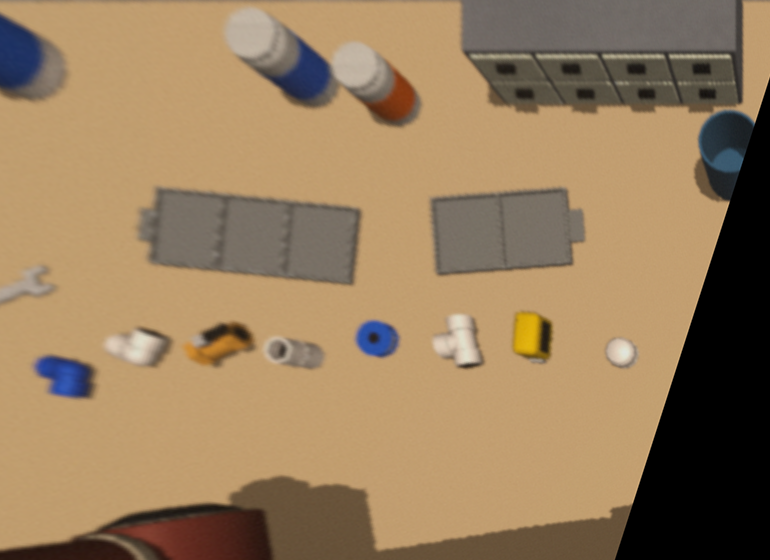

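The trays are clear: tray3's tab points to +y and tray2's tab to -y. Next I measure the trays and write helpers, then move over the cap and look with the wrist camera.

```bash
python3 -m crank '[{"x":4.06,"y":-2.11},{"x":4.06,"y":-2.11},{"x":4.06,"y":-2.11},{"x":4.06,"y":-2.11}]' 100; python3 -m crank '[{"x":4.06,"y":-2.11},{"x":4.06,"y":-2.11},{"x":4.06,"y":-2.11},{"x":4.06,"y":-2.11},{}]'
cat >> h.py <<'E'
def pose():
    from plant import manip
    s=manip.state(); w,x,y,z=s["tool_rot"]
    X=np.array([1-2*(y*y+z*z),2*(x*y+w*z)])
    return s,np.arctan2(X[1],X[0])
def go(x,y,z,psi=None):
    s,p=pose(); d=np.array([x,y,z])-s["tool_pos"]; c,n=np.cos(p),np.sin(p)
    print("pos",s["tool_pos"].round(4),"psi",round(p,3),"tool cm:",(100*np.array([c*d[0]+n*d[1],n*d[0]-c*d[1],-d[2]])).round(2),"" if psi is None else "turn %.3f"%(-(psi-p)),"q1,q6",s["joint_pos"][[0,5]].round(2))
def wrist(tag):
    from plant import manip
    m=manip.camera_model("wrist"); p,d=manip.grab_frame("wrist"); im=p[:,:,::-1].copy()
    cv2.imwrite(f"pics/w{tag}.png",im)
    K=np.array(m["mtx"]);T=np.array(m["world_to_cam"])
    np.savez(f"pics/w{tag}.npz",mtx=K,world_to_cam=T,d=d)
    return wcloud(tag)
def wcloud(tag):
    c=np.load(f"pics/w{tag}.npz");K=c["mtx"];T=c["world_to_cam"];d=c["d"];im=cv2.imread(f"pics/w{tag}.png")
    v,u=np.mgrid[0:400,0:640];a=(u-K[0,2])/K[0,0];b=(v-K[1,2])/K[1,1];r=np.hypot(a,b)
    t=np.tan(np.minimum(r,1.45))/np.maximum(r,1e-9); P=np.stack([a*t*d,b*t*d,d],-1)
    W=(P-T[:3,3])@T[:3,:3]; ok=(d>0)&(r<1.3)
    return W[ok],im[ok]
def ortho(W,C,x,y,h=.06,res=.0005,zmin=-1):
    n=int(2*h/res);o=np.zeros((n,n,3),np.uint8);zz=np.full((n,n),-1.)
    i=((x+h-W[:,0])/res).astype(int);j=((y+h-W[:,1])/res).astype(int)
    k=(i>=0)&(i<n)&(j>=0)&(j<n)&(W[:,2]>zmin); 
    for a,b,c,z in zip(i[k],j[k],C[k],W[k,2]):
        if z>zz[a,b]: zz[a,b]=z;o[a,b]=c
    return o,zz
E
python3 - <<'E'
from h import *
go(.444,-.340,.23,0)
W,C=wrist("a"); print(len(W),np.load("pics/wa.npz")["mtx"]); print(np.linalg.inv(np.load("pics/wa.npz")["world_to_cam"]).round(3))
m=(W[:,2]>.012)&(abs(W[:,0]-.444)<.05)&(abs(W[:,1]+.34)<.05);q=W[m];print(m.sum(),q.min(0),q.max(0))
for n in("scene","side"):
    c=np.load(f"pics/{n}cam.npz");K=c["mtx"];T=c["world_to_cam"]
    s=2000;A=np.array([[0,-1/s,.8],[-1/s,0,.45],[0,0,1]]);z=.01
    M=T[:3,[0,1,3]].copy();M[:,2]+=T[:3,2]*z
    o=cv2.warpPerspective(cv2.imread(f"pics/{n}0.png"),K@M@A,(1700,600),flags=17|cv2.INTER_CUBIC)
    S=cv2.cvtColor(o,cv2.COLOR_BGR2HSV);m=((S[...,1]<75)&(S[...,2]<135)).astype(np.uint8)*255
    m=cv2.morphologyEx(m,cv2.MORPH_CLOSE,np.ones((25,25)));m=cv2.morphologyEx(m,cv2.MORPH_OPEN,np.ones((120,120)))
    for cc in cv2.findContours(m,0,2)[0]:
        (u,v),wh,a=cv2.minAreaRect(cc); print(n,"ctr",round(.8-v/s,4),round(.45-u/s,4),np.array(wh)/s,a)
E
```

```text
pos [ 0.1833 -0.5969  0.2302] psi 0.298 tool cm: [ 3.246e+01 -1.691e+01  2.000e-02] turn 0.298 q1,q6 [-1.39 -0.12]
254982 [[309.70691629   0.         321.22522064]
 [  0.         309.70691629 198.88660875]
 [  0.           0.           1.        ]]
[[ 0.293 -0.907 -0.302  0.261]
 [-0.956 -0.279 -0.091 -0.573]
 [-0.002  0.316 -0.949  0.373]
 [ 0.     0.     0.     1.   ]]schema error: expected keys x, y, z, turn
schema error: expected keys x, y, z, turn
Traceback (most recent call last):
ValueError: zero-size array to reduction operation minimum which has no identity
```

View pics/wa.png

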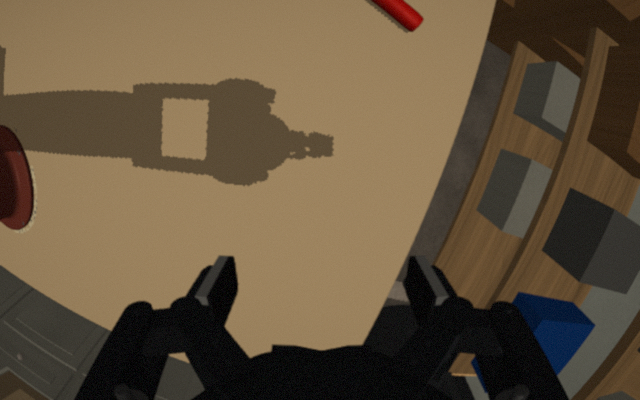

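The row schema needs all four keys, so nothing moved. The wrist view shows the camera ahead of the fingers, with image up = tool +x and the fingers at (220,280) and (425,280).

```bash
python3 -m crank '[{"x":4.06,"y":-2.11,"z":0,"turn":0},{"x":4.06,"y":-2.11,"z":0,"turn":0},{"x":4.06,"y":-2.11,"z":0,"turn":0},{"x":4.06,"y":-2.11,"z":0,"turn":0}]' 100; python3 -m crank '[{"x":4.06,"y":-2.11,"z":0,"turn":0},{"x":4.06,"y":-2.11,"z":0,"turn":0},{"x":2.06,"y":-1.11,"z":0,"turn":0},{"x":0,"y":0,"z":0,"turn":0.149},{"x":0,"y":0,"z":0,"turn":0.149}]'
python3 - <<'E'
from h import *
go(.444,-.340,.23,0)
W,C=wrist("b")
for n in("scene","side"):
    c=np.load(f"pics/{n}cam.npz");K=c["mtx"];T=c["world_to_cam"]
    s=2000;A=np.array([[0,-1/s,.8],[-1/s,0,.45],[0,0,1]]);z=.01
    M=T[:3,[0,1,3]].copy();M[:,2]+=T[:3,2]*z
    o=cv2.warpPerspective(cv2.imread(f"pics/{n}0.png"),K@M@A,(1700,600),flags=17|cv2.INTER_CUBIC)
    S=cv2.cvtColor(o,cv2.COLOR_BGR2HSV);m=((S[...,1]<75)&(S[...,2]<135)).astype(np.uint8)*255
    m=cv2.morphologyEx(m,cv2.MORPH_CLOSE,np.ones((25,25)));m=cv2.morphologyEx(m,cv2.MORPH_OPEN,np.ones((120,120)))
    for cc in cv2.findContours(m,0,2)[0]:
        (u,v),wh,a=cv2.minAreaRect(cc); print(n,"ctr",round(.8-v/s,4),round(.45-u/s,4),np.array(wh)/s,a)
from scipy.spatial import cKDTree
from scipy.sparse.csgraph import connected_components
m=(W[:,2]>.012)&(W[:,2]<.1)&(abs(W[:,0]-.444)<.1)&(abs(W[:,1]+.25)<.2)
P,c=W[m],C[m]; ix=np.random.default_rng(0).permutation(len(P))[:4000];P=P[ix];c=c[ix]
k,l=connected_components(cKDTree(P).sparse_distance_matrix(cKDTree(P),.008))
for i in range(k):
    q=P[l==i]
    if len(q)>25: print(len(q),q.min(0).round(3),q.max(0).round(3),c[l==i].mean(0).astype(int)[::-1])
E
```

```text
time: 0.55
tool_pos: [0.3147, -0.4677, 0.2309]
tool_rot: [-0.0, 0.989, 0.148, -0.0]
contact_force: [0.4, -0.4, 0.4]
gripper_width: 1.0
grasp_force: 0.0
time: 1.05
tool_pos: [0.3962, -0.3872, 0.2309]
tool_rot: [-0.0, 1.0, -0.002, -0.0]
contact_force: [-0.4, -0.1, 0.4]
gripper_width: 0.999
grasp_force: 0.0
pos [ 0.3962 -0.3872  0.2309] psi -0.004 tool cm: [ 4.77 -4.74  0.09] turn -0.004 q1,q6 [-0.91  0.67]
scene ctr 0.6117 0.1857 [0.29510464 0.11008257] 5.7823920249938965
scene ctr 0.6183 -0.1682 [0.11137643 0.20045264] 86.42366790771484
scene ctr 0.779 -0.3415 [0.04199999 0.11599998] 90.0
side ctr 0.6099 0.1799 [0.29195901 0.10720637] 5.837433815002441
side ctr 0.6165 -0.1732 [0.10811671 0.1954001 ] 85.62706756591797
1754 [ 0.431 -0.243  0.012] [ 0.494 -0.207  0.058] [106  84   6]
888 [ 0.426 -0.361  0.012] [ 0.464 -0.321  0.036] [140 133 118]
1357 [ 0.425 -0.145  0.012] [ 0.496 -0.087  0.036] [135 128 113]
```

View pics/wb.png

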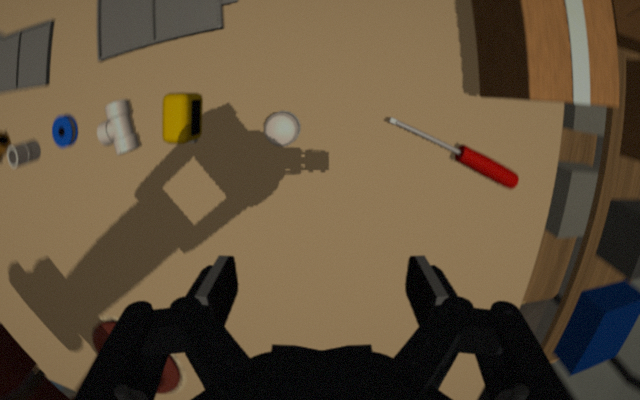

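The cap is at (281,127) in the wrist view, near (.445,-.341). The roll, tee and tape measure are to its left, where expected.

From the averaged views:
- tray3 centre (.611,.183), yaw -5.8°
- tray2 centre (.617,-.171), yaw +4°

The size checks hold (0.293 by 0.109 and 0.198 by 0.110). I pick the cap at psi=0.

```bash
python3 -m crank '[{"x":2.45,"y":-2.31,"z":3,"turn":0},{"x":2.45,"y":-2.31,"z":3,"turn":0},{"x":0,"y":0,"z":4,"turn":0},{"x":0,"y":0,"z":4,"turn":0},{"x":0,"y":0,"z":0,"turn":0}]' 100; python3 -m crank '[{"x":0,"y":0,"z":0,"turn":0}]'
python3 - <<'E'
from h import *
go(.445,-.341,.004,0)
W,C=wrist("c")
for zc,h in((.02,.012),(.02,.02)):
    m=(W[:,2]>h)&(abs(W[:,0]-.445)<.04)&(abs(W[:,1]+.341)<.045)&(W[:,2]<.06)&(C.mean(1)>70);q=W[m];print(m.sum(),q.min(0),q.max(0))
E
```

```text
time: 1.6
tool_pos: [0.4409, -0.3382, 0.0843]
tool_rot: [-0.005, 1.0, 0.001, -0.005]
contact_force: [-1.1, 0.8, -0.5]
gripper_width: 1.004
grasp_force: 0.0
time: 1.7
tool_pos: [0.4442, -0.3419, 0.0911]
tool_rot: [-0.001, 1.0, 0.0, -0.001]
contact_force: [0.2, -0.3, 0.9]
gripper_width: 0.998
grasp_force: 0.0
pos [ 0.4442 -0.3419  0.0911] psi 0.001 tool cm: [ 0.08 -0.09  8.71] turn 0.001 q1,q6 [-0.79  0.78]
2116 [ 0.42513154 -0.35993744  0.01300916] [ 0.46440226 -0.3218458   0.03517527]
2111 [ 0.42513154 -0.3597139   0.02055048] [ 0.46440226 -0.3218458   0.03517527]
```

```bash
python3 -m crank '[{"x":0,"y":0,"z":3,"turn":0},{"x":0,"y":0,"z":3,"turn":0},{"x":0,"y":0,"z":1.5,"turn":0},{"x":0,"y":0,"z":0.8,"turn":0},{"x":0,"y":0,"z":0.4,"turn":0}]'; python3 -m crank '[{"x":0,"y":0,"z":0,"turn":0},{"x":0,"y":0,"z":0,"turn":0},{"x":0,"y":0,"z":0,"turn":0},{"x":0,"y":0,"z":0,"turn":0},{"x":0,"y":0,"z":0,"turn":0}]' 0;  python3 -m crank '[{"x":0,"y":0,"z":0,"turn":0},{"x":0,"y":0,"z":0,"turn":0},{"x":0,"y":0,"z":0,"turn":0}]'
```

```text
time: 2.25
tool_pos: [0.4453, -0.343, 0.0053]
tool_rot: [0.001, 1.0, -0.0, 0.001]
contact_force: [0.5, 0.6, -0.4]
gripper_width: 1.0
grasp_force: 0.0
time: 2.75
tool_pos: [0.4455, -0.343, 0.0058]
tool_rot: [0.001, 1.0, -0.0, 0.001]
contact_force: [0.8, -0.1, 4.8]
gripper_width: 0.438
grasp_force: 60.6
time: 3.05
tool_pos: [0.4455, -0.343, 0.0058]
tool_rot: [0.001, 1.0, -0.0, 0.001]
contact_force: [0.4, 0.3, 5.9]
gripper_width: 0.435
grasp_force: 60.7
```

```bash
python3 -m crank '[{"x":0,"y":0,"z":-2,"turn":0},{"x":0,"y":0,"z":-4,"turn":0},{"x":0,"y":0,"z":-4,"turn":0},{"x":1.5,"y":-1.9,"z":-1,"turn":0},{"x":2.8,"y":-3.7,"z":0,"turn":0}]'; python3 -m crank '[{"x":2.8,"y":-3.7,"z":0,"turn":0},{"x":2.8,"y":-3.7,"z":0,"turn":0},{"x":2.8,"y":-3.7,"z":0,"turn":0},{"x":2.8,"y":-3.7,"z":0,"turn":0},{"x":1.4,"y":-1.5,"z":0,"turn":0}]';  python3 -m crank '[{"x":0,"y":0,"z":0,"turn":0},{"x":0,"y":0,"z":0,"turn":0}]'
python3 - <<'E'
from h import *
go(.6141,-.1238,.011,0)
W,C=wrist("d")
E
```

```text
time: 3.55
tool_pos: [0.4886, -0.2885, 0.1178]
tool_rot: [0.002, 1.0, -0.002, 0.002]
contact_force: [1.3, -0.1, -1.6]
gripper_width: 0.436
grasp_force: 60.3
time: 4.05
tool_pos: [0.6147, -0.1197, 0.1137]
tool_rot: [-0.001, 1.0, 0.002, -0.0]
contact_force: [-0.7, -0.5, -0.8]
gripper_width: 0.432
grasp_force: 60.3
time: 4.25
tool_pos: [0.6131, -0.1229, 0.1136]
tool_rot: [-0.0, 1.0, 0.0, -0.001]
contact_force: [-0.3, -0.6, -0.4]
gripper_width: 0.44
grasp_force: 60.3
pos [ 0.6131 -0.1229  0.1136] psi 0.001 tool cm: [ 0.1   0.09 10.26] turn 0.001 q1,q6 [-0.32  1.25]
```

View pics/wd.png

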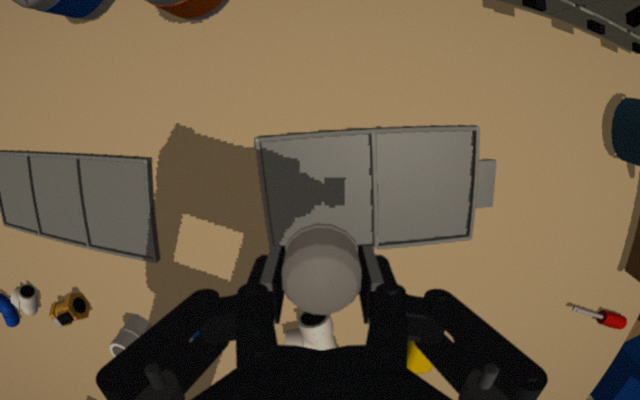

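The cap is held. tray2's rim corners in this view are (257,137), (479,127) and (472,239). I check the tray pose with them, plus tray3's near corners (151,157) and (157,260).

```bash
cat >> h.py <<'E'
def wpix(tag,pts,z):
    c=np.load(f"pics/w{tag}.npz");K=c["mtx"];T=c["world_to_cam"];out=[]
    for u,v in pts:
        a=np.array([(u-K[0,2])/K[0,0],(v-K[1,2])/K[1,1]]);r=np.hypot(*a)
        ray=T[:3,:3].T@np.r_[a*np.sin(r)/r,np.cos(r)];o=-T[:3,:3].T@T[:3,3]
        out.append(o+ray*(z-o[2])/ray[2])
    return np.array(out)
E
python3 - <<'E'
from h import *
p=wpix("d",[(257,137),(479,127),(472,239),(151,157),(157,260)],.01)[:,:2];print(p.round(4))
print("len",np.hypot(*(p[0]-p[1])),np.hypot(*(p[1]-p[2])),np.hypot(*(p[3]-p[4])),"tray2 ctr",(p[0]+p[2])/2)
y=(p[0]-p[1]);y/=np.hypot(*y);x=np.array([y[1],-y[0]]);c=(p[0]+p[1])/2-.054*x;print("ctr",c,"yaw",np.arctan2(-y[0],y[1]),"cap bay",c+.047*y,"tee bay",c-.047*y)
x=p[3]-p[4];x/=np.hypot(*x);y=np.array([-x[1],x[0]]);c=(p[3]+p[4])/2+.143*y;print("tray3",c,np.arctan2(x[1],x[0]))
E
```

```text
[[ 0.6653 -0.0709]
 [ 0.6782 -0.2587]
 [ 0.5721 -0.2677]
 [ 0.6522  0.0296]
 [ 0.5473  0.0439]]
len 0.18826184874409516 0.10644742017183176 0.10588692508261145 tray2 ctr [ 0.61872106 -0.16932173]
ctr [ 0.61788006 -0.16850973] yaw 0.06859645495086462 cap bay [ 0.61465856 -0.12162027] tee bay [ 0.62110157 -0.2153992 ]
tray3 [0.61909658 0.17843074] -0.1360245120476049
```

```bash
python3 -m crank '[{"x":0.1,"y":0,"z":3,"turn":0},{"x":0,"y":0,"z":3.5,"turn":0},{"x":0,"y":0,"z":2.3,"turn":0},{"x":0,"y":0,"z":1,"turn":0},{"x":0,"y":0,"z":0.3,"turn":0}]'; python3 -m crank '[{"x":0,"y":0,"z":0.1,"turn":0},{"x":0,"y":0,"z":0,"turn":0}]'
```

```text
time: 4.8
tool_pos: [0.6131, -0.1238, 0.0119]
tool_rot: [-0.0, 1.0, -0.001, -0.001]
contact_force: [-0.3, -0.1, -0.2]
gripper_width: 0.437
grasp_force: 60.3
time: 5.0
tool_pos: [0.6157, -0.1238, 0.014]
tool_rot: [0.0, 1.0, -0.0, 0.001]
contact_force: [-0.0, 0.1, -0.4]
gripper_width: 0.438
grasp_force: 60.3
```

```bash
python3 -m crank '[{"x":0,"y":0,"z":0.2,"turn":0},{"x":0,"y":0,"z":0.2,"turn":0},{"x":0,"y":0,"z":0,"turn":0},{"x":0,"y":0,"z":0,"turn":0}]'; python3 -m crank '[{"x":0,"y":0,"z":0,"turn":0},{"x":0,"y":0,"z":0,"turn":0},{"x":0,"y":0,"z":0,"turn":0}]' 65; python3 -m crank '[{"x":0,"y":0,"z":-1,"turn":0},{"x":0,"y":0,"z":-3,"turn":0},{"x":0,"y":0,"z":-4,"turn":0},{"x":0,"y":0,"z":-4,"turn":0},{"x":0,"y":0,"z":0,"turn":0}]'
python3 - <<'E'
from h import *
from plant import manip
go(.459,-.116,.12,0)
p,d=manip.grab_frame("side"); cv2.imwrite("pics/side1.png",p[:,:,::-1]); np.save("pics/side1.npy",d)
W,C=cloud("side","1");m=(W[:,2]>.016)&(W[:,2]<.045)&(abs(W[:,0]-.615)<.04)&(abs(W[:,1]+.123)<.04);print(W[m].min(0),W[m].max(0))
W,C=cloud("side","0")
m=(W[:,2]>.013)&(abs(W[:,0]-.46)<.06)&(abs(W[:,1]+.117)<.045);np.save("pics/tee_side.npy",W[m])
W,C=wrist("e")
E
```

```text
time: 5.4
tool_pos: [0.6156, -0.1234, 0.0098]
tool_rot: [0.0, 1.0, -0.0, 0.001]
contact_force: [-1.6, 0.2, 5.4]
gripper_width: 0.438
grasp_force: 60.9
time: 5.7
tool_pos: [0.6142, -0.123, 0.0078]
tool_rot: [-0.0, 1.0, -0.0, -0.0]
contact_force: [-0.8, -0.1, 0.2]
gripper_width: 0.651
grasp_force: 0.0
time: 6.2
tool_pos: [0.6191, -0.1246, 0.1372]
tool_rot: [0.002, 1.0, -0.0, 0.007]
contact_force: [1.2, -0.4, 1.5]
gripper_width: 0.65
grasp_force: 0.0
pos [ 0.6191 -0.1246  0.1372] psi -0.0 tool cm: [-16.01  -0.85   1.72] turn -0.000 q1,q6 [-0.32  1.25]
[ 0.5949456  -0.14602246  0.01603525] [ 0.63205284 -0.10827831  0.04048289]
```

The cap is placed. Moving back to view the tee.

```bash
python3 -m crank '[{"x":-3,"y":0,"z":0,"turn":0},{"x":-4.5,"y":0,"z":0,"turn":0},{"x":-4.5,"y":0,"z":0,"turn":0},{"x":-4.5,"y":-0.8,"z":0,"turn":0},{"x":-4.5,"y":0,"z":0,"turn":0}]' 100; python3 -m crank '[{"x":-1,"y":0,"z":0,"turn":0},{"x":0,"y":0,"z":0,"turn":0},{"x":0,"y":0,"z":0,"turn":0}]'
cat >> h.py <<'E'
def model(kind,n=60):
    # top-surface height samples (local x,y -> z) above underside
    g=np.arange(-.04,.0401,.0015);X,Y=np.meshgrid(g,g);R=.017;Z=np.full(X.shape,-1.)
    def cyl(along,across,a0,a1,r):
        h=np.where((along>=a0)&(along<=a1)&(abs(across)<=r),R+np.sqrt(np.maximum(r*r-across**2,0)),-1);return h
    if kind=="tee": Z=np.maximum(cyl(X,Y+.0085,-.034,.034,R),cyl(Y,X,-.0085,.0255,R))
    if kind=="elbow":
        Z=np.maximum(cyl(X,Y+.0085,-.0085,.0255,R),cyl(Y,X+.0085,-.0085,.0255,R))
        r2=(X+.0085)**2+(Y+.0085)**2; Z=np.maximum(Z,np.where(r2<R*R,R+np.sqrt(np.maximum(R*R-r2,0)),-1))
    k=Z>.010; return np.stack([X[k],Y[k],Z[k]],1)
def fit(P,kind):
    from scipy.spatial import cKDTree
    from scipy.optimize import minimize
    M=model(kind);best=None;c0=P[:,:2].mean(0);T=cKDTree(P)
    def cost(p):
        c,s=np.cos(p[2]),np.sin(p[2]);Q=np.c_[M[:,0]*c-M[:,1]*s+p[0],M[:,0]*s+M[:,1]*c+p[1],M[:,2]]
        return np.minimum(T.query(Q)[0],.012).mean()+np.minimum(cKDTree(Q).query(P)[0],.012).mean()
    for a in np.arange(-np.pi,np.pi,np.pi/8):
        r=minimize(cost,[*c0,a],method="Nelder-Mead",options=dict(initial_simplex=[[*c0,a],[c0[0]+.008,c0[1],a],[c0[0],c0[1]+.008,a],[*c0,a+.3]],maxiter=90))
        if best is None or r.fun<best.fun: best=r
    return best.x,best.fun
E
python3 - <<'E'
from h import *
go(.459,-.116,.12,0)
W,C=wrist("f")
m=(W[:,2]>.010)&(W[:,2]<.05)&(abs(W[:,0]-.46)<.06)&(abs(W[:,1]+.117)<.06)&(C.mean(1)>75);P=W[m];print(len(P),P.min(0),P.max(0))
P=P[np.random.default_rng(0).permutation(len(P))[:1500]]
print(fit(P,"tee"))
o,_=ortho(W,C,.46,-.117);cv2.imwrite("pics/tee.png",cv2.resize(o,None,fx=2,fy=2,interpolation=0))
E
```

```text
time: 6.8
tool_pos: [0.4016, -0.1139, 0.1259]
tool_rot: [-0.001, 1.0, 0.0, -0.002]
contact_force: [-0.9, -0.6, 1.1]
gripper_width: 0.999
grasp_force: 0.0
time: 7.1
tool_pos: [0.3952, -0.1152, 0.1282]
tool_rot: [-0.0, 1.0, -0.0, 0.0]
contact_force: [1.0, -0.1, -0.6]
gripper_width: 0.998
grasp_force: 0.0
pos [ 0.3952 -0.1152  0.1282] psi -0.0 tool cm: [6.38 0.07 0.82] turn -0.000 q1,q6 [-0.47  1.11]
4318 [ 0.42243373 -0.1443999   0.01363702] [ 0.49520503 -0.08600178  0.03555064]
(array([ 0.45753837, -0.11290989,  0.21468651]), np.float64(0.0029974054228261863))
```

View pics/tee.png

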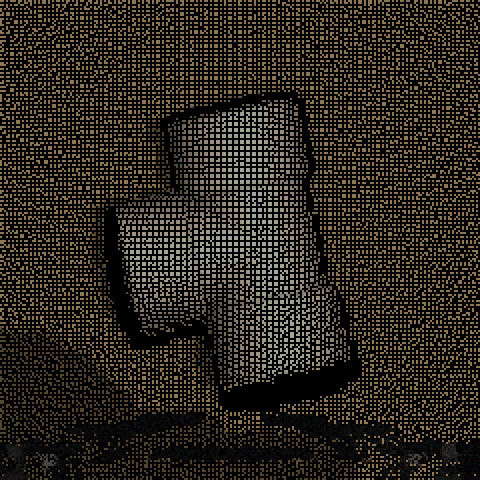

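The tee crop shows the run's right edge going from (305,95) to (352,360), so it leans about 0.2 rad, with the branch to the left (+y). That agrees with the fit: (.4575,-.113), yaw 0.2.

```bash
python3 -m crank '[{"x":3.1,"y":-0.1,"z":1,"turn":0},{"x":3.1,"y":-0.1,"z":1,"turn":0},{"x":0,"y":0,"z":3,"turn":-0.1},{"x":0,"y":0,"z":3,"turn":-0.1},{"x":0,"y":0,"z":1.5,"turn":0}]'; python3 -m crank '[{"x":0,"y":0,"z":0,"turn":0},{"x":0,"y":0,"z":0,"turn":0}]'
python3 - <<'E'
from h import *
go(.4575,-.113,.005,.2)
W,C=wrist("g")
m=(W[:,2]>.012)&(W[:,2]<.05)&(abs(W[:,0]-.46)<.06)&(abs(W[:,1]+.117)<.06)&(C.mean(1)>75);P=W[m];print(len(P),P.min(0),P.max(0))
P=P[np.random.default_rng(0).permutation(len(P))[:1500]]
print(fit(P,"tee"))
E
```

```text
time: 7.65
tool_pos: [0.4564, -0.1124, 0.0302]
tool_rot: [-0.001, 0.995, 0.101, -0.002]
contact_force: [0.0, 0.0, 0.9]
gripper_width: 0.997
grasp_force: 0.0
time: 7.85
tool_pos: [0.4575, -0.1132, 0.0333]
tool_rot: [-0.0, 0.995, 0.1, -0.0]
contact_force: [0.2, 0.4, -0.5]
gripper_width: 0.999
grasp_force: 0.0
pos [ 0.4575 -0.1132  0.0333] psi 0.2 tool cm: [ 0.   -0.02  2.83] turn 0.000 q1,q6 [-0.4   0.97]
7947 [ 0.42364923 -0.15813084  0.01230391] [ 0.49611896 -0.08517894  0.04990342]
(array([ 0.45742019, -0.1127717 ,  0.21565128]), np.float64(0.003174568303493222))
```

```bash
python3 -m crank '[{"x":0,"y":0,"z":1.4,"turn":0},{"x":0,"y":0,"z":0.9,"turn":0},{"x":0,"y":0,"z":0.5,"turn":0},{"x":0,"y":0,"z":0,"turn":0}]'; python3 -m crank '[{"x":0,"y":0,"z":0,"turn":0},{"x":0,"y":0,"z":0,"turn":0},{"x":0,"y":0,"z":0,"turn":0},{"x":0,"y":0,"z":0,"turn":0},{"x":0,"y":0,"z":0,"turn":0}]' 0; python3 -m crank '[{"x":0,"y":0,"z":-2,"turn":0},{"x":0,"y":0,"z":-4,"turn":0},{"x":0,"y":0,"z":-3,"turn":0},{"x":0,"y":0,"z":-1,"turn":0},{"x":0,"y":0,"z":0,"turn":0}]'
```

```text
time: 8.3
tool_pos: [0.4557, -0.1128, 0.0042]
tool_rot: [-0.001, 0.995, 0.1, -0.001]
contact_force: [0.1, 0.8, 0.1]
gripper_width: 1.0
grasp_force: 0.0
time: 8.8
tool_pos: [0.4574, -0.1134, 0.0062]
tool_rot: [0.0, 0.995, 0.1, 0.001]
contact_force: [0.8, 1.0, 4.4]
gripper_width: 0.548
grasp_force: 61.8
time: 9.3
tool_pos: [0.4575, -0.1135, 0.1065]
tool_rot: [0.001, 0.995, 0.1, 0.001]
contact_force: [-0.4, 0.6, -0.4]
gripper_width: 0.549
grasp_force: 61.8
```

```bash
python3 -c "
from h import *
go(.6207,-.2165,.015,.07)"
```

```text
pos [ 0.4575 -0.1135  0.1065] psi 0.2 tool cm: [13.95 13.33  9.15] turn 0.130 q1,q6 [-0.4   0.97]
```

```bash
python3 -m crank '[{"x":2.2,"y":2.1,"z":0,"turn":0},{"x":3.4,"y":3.2,"z":0,"turn":0},{"x":3.4,"y":3.2,"z":0,"turn":0},{"x":3.4,"y":3.2,"z":0,"turn":0},{"x":1.55,"y":1.63,"z":0,"turn":0}]'; python3 -m crank '[{"x":0,"y":0,"z":0,"turn":0.13},{"x":0,"y":0,"z":3,"turn":0},{"x":0,"y":0,"z":3,"turn":0},{"x":0,"y":0,"z":1.7,"turn":0},{"x":0,"y":0,"z":0,"turn":0}]';python3 -m crank '[{"x":0,"y":0,"z":0,"turn":0},{"x":0,"y":0,"z":0,"turn":0}]'; python3 -c "
from h import *
go(.6207,-.2165,.010,.07)"
```

```text
time: 9.8
tool_pos: [0.6208, -0.2174, 0.1016]
tool_rot: [-0.001, 0.995, 0.099, -0.001]
contact_force: [0.4, -0.2, 0.0]
gripper_width: 0.551
grasp_force: 61.8
time: 10.3
tool_pos: [0.6158, -0.2142, 0.0222]
tool_rot: [-0.002, 0.999, 0.035, -0.005]
contact_force: [-0.3, 0.4, -1.7]
gripper_width: 0.545
grasp_force: 61.8
time: 10.5
tool_pos: [0.6209, -0.2166, 0.0299]
tool_rot: [0.001, 0.999, 0.035, 0.001]
contact_force: [0.1, 0.4, -0.5]
gripper_width: 0.545
grasp_force: 61.8
pos [ 0.6209 -0.2166  0.0299] psi 0.07 tool cm: [-0.02 -0.01  1.99] turn -0.000 q1,q6 [-0.45  1.05]
```

```bash
python3 -m crank '[{"x":0,"y":0,"z":1,"turn":0},{"x":0,"y":0,"z":0.6,"turn":0},{"x":0,"y":0,"z":0.3,"turn":0},{"x":0,"y":0,"z":0,"turn":0},{"x":0,"y":0,"z":0,"turn":0}]'; python3 -m crank '[{"x":0,"y":0,"z":0,"turn":0},{"x":0,"y":0,"z":0,"turn":0},{"x":0,"y":0,"z":0,"turn":0}]' 70; python3 -m crank '[{"x":0,"y":0,"z":-1,"turn":0},{"x":0,"y":0,"z":-3,"turn":0},{"x":0,"y":0,"z":-4,"turn":0},{"x":0,"y":0,"z":-2,"turn":0},{"x":0,"y":0,"z":0,"turn":0}]'; python3 - <<'E'
from h import *
W,C=wrist("h")
m=(W[:,2]>.017)&(W[:,2]<.045)&(abs(W[:,0]-.62)<.055)&(abs(W[:,1]+.217)<.045)&(C.mean(1)>90);P=W[m];print(len(P),P.min(0),P.max(0))
P=P[np.random.default_rng(0).permutation(len(P))[:1500]]-[0,0,.004]
print(fit(P,"tee"))
m=(W[:,2]>.017)&(W[:,2]<.045)&(abs(W[:,0]-.615)<.04)&(abs(W[:,1]+.124)<.04)&(C.mean(1)>90);P=W[m];print("cap",P.min(0),P.max(0))
go(.38,.09,.13,0)
E
```

```text
time: 11.0
tool_pos: [0.6199, -0.2161, 0.0102]
tool_rot: [0.0, 0.999, 0.035, -0.0]
contact_force: [-3.0, 1.1, 5.6]
gripper_width: 0.554
grasp_force: 62.7
time: 11.3
tool_pos: [0.6196, -0.216, 0.0089]
tool_rot: [-0.0, 0.999, 0.035, -0.0]
contact_force: [0.1, -0.4, -1.1]
gripper_width: 0.703
grasp_force: 0.0
time: 11.8
tool_pos: [0.6227, -0.2175, 0.1152]
tool_rot: [0.002, 0.999, 0.035, 0.004]
contact_force: [0.5, 0.4, 0.3]
gripper_width: 0.696
grasp_force: 0.0
3308 [ 0.58655127 -0.24410465  0.01780439] [ 0.65634003 -0.19191305  0.03964427]
(array([ 0.62057605, -0.21673344,  0.07505852]), np.float64(0.0032752484744524362))
cap [ 0.60141088 -0.13826637  0.02973339] [ 0.6331172  -0.1079256   0.03948097]
pos [ 0.6213 -0.2168  0.1123] psi 0.07 tool cm: [-21.93 -32.29  -1.77] turn 0.070 q1,q6 [-0.45  1.05]
```

The tee is in place at (.6206,-.2167). Next the coupling: moving to a viewing pose.

```bash
python3 -m crank '[{"x":-1.3,"y":-2.2,"z":0,"turn":0.07},{"x":-2.6,"y":-4,"z":0,"turn":0},{"x":-2.6,"y":-4,"z":0,"turn":0},{"x":-2.6,"y":-4,"z":0,"turn":0},{"x":-2.6,"y":-4,"z":0,"turn":0}]' 100; python3 -m crank '[{"x":-2.6,"y":-4,"z":0,"turn":0},{"x":-2.6,"y":-4,"z":0,"turn":0},{"x":-2.6,"y":-4,"z":0,"turn":0},{"x":-1.3,"y":-2,"z":0,"turn":0},{"x":0,"y":0,"z":0,"turn":0}]'; python3 -m crank '[{"x":0,"y":0,"z":0,"turn":0},{"x":0,"y":0,"z":0,"turn":0}]'
python3 - <<'E'
from h import *
W,C=wrist("i")
m=(W[:,2]>.012)&(W[:,2]<.065)&(abs(W[:,0]-.441)<.04)&(abs(W[:,1]-.103)<.04)&(C.mean(1)>60);P=W[m];print(len(P),P.min(0),P.max(0))
m=m&(W[:,2]>.05);P=W[m];print(len(P),P.min(0),P.max(0));print(cv2.minEnclosingCircle(P[:,:2].astype(np.float32)))
go(.441,.103,.016,0)
E
```

```text
time: 12.35
tool_pos: [0.4988, -0.0335, 0.1071]
tool_rot: [-0.0, 1.0, -0.0, -0.002]
contact_force: [0.1, -0.1, -0.2]
gripper_width: 0.998
grasp_force: 0.0
time: 12.85
tool_pos: [0.4075, 0.1068, 0.1072]
tool_rot: [-0.0, 1.0, 0.002, -0.002]
contact_force: [-0.5, -0.1, -0.1]
gripper_width: 1.0
grasp_force: 0.0
time: 13.05
tool_pos: [0.4105, 0.1043, 0.1088]
tool_rot: [0.0, 1.0, -0.001, -0.0]
contact_force: [0.4, -0.0, 0.3]
gripper_width: 1.005
grasp_force: 0.0
1599 [0.42398376 0.08676941 0.01214419] [0.45963335 0.1228027  0.05760926]
1083 [0.42398376 0.08676941 0.05004982] [0.45897551 0.12243082 0.05760926]
((0.44115763902664185, 0.10479152202606201), 0.018184753134846687)
pos [0.4107 0.1042 0.1089] psi -0.002 tool cm: [3.03 0.11 9.29] turn -0.002 q1,q6 [0.07 1.65]
```

View pics/wi.png

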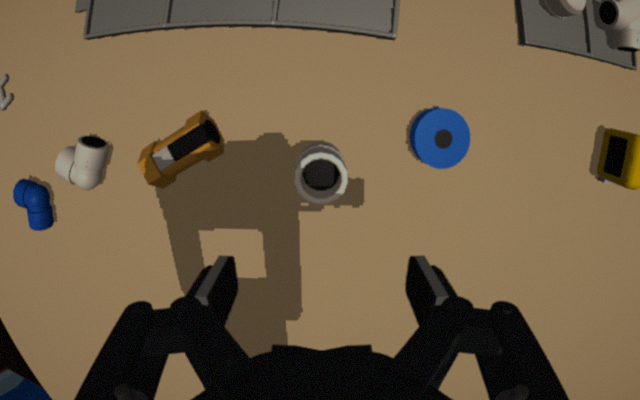

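Coupling top ring at (321,172), centre (.441,.105) and radius 18 mm as specified. The white elbow is at (85,162), beside the blue look-alike at (35,205). The valve is at (182,150).

```bash
python3 -m crank '[{"x":1.5,"y":-0.05,"z":0,"turn":0},{"x":1.53,"y":-0.03,"z":0,"turn":0},{"x":0,"y":0,"z":2,"turn":0},{"x":0,"y":0,"z":3,"turn":0},{"x":0,"y":0,"z":2.5,"turn":0}]'; python3 -m crank '[{"x":0,"y":0,"z":1.2,"turn":0},{"x":0,"y":0,"z":0.6,"turn":0},{"x":0,"y":0,"z":0,"turn":0}]'; python3 -m crank '[{"x":0,"y":0,"z":0,"turn":0},{"x":0,"y":0,"z":0,"turn":0},{"x":0,"y":0,"z":0,"turn":0},{"x":0,"y":0,"z":0,"turn":0},{"x":0,"y":0,"z":0,"turn":0}]' 0; python3 -m crank '[{"x":0,"y":0,"z":-2,"turn":0},{"x":0,"y":0,"z":-4,"turn":0},{"x":0,"y":0,"z":-3,"turn":0},{"x":0,"y":0,"z":-1,"turn":0},{"x":0,"y":0,"z":0,"turn":0}]';python3 -c "
from h import *
go(.6013,.0895,.025,0)"
```

```text
time: 13.6
tool_pos: [0.4413, 0.1047, 0.0331]
tool_rot: [0.0, 1.0, -0.001, -0.0]
contact_force: [0.1, -0.0, 0.1]
gripper_width: 1.003
grasp_force: 0.0
time: 13.9
tool_pos: [0.4407, 0.1054, 0.016]
tool_rot: [0.0, 1.0, -0.0, -0.0]
contact_force: [0.2, -0.4, -0.8]
gripper_width: 0.996
grasp_force: 0.0
time: 14.4
tool_pos: [0.4415, 0.1059, 0.0173]
tool_rot: [-0.0, 1.0, -0.0, 0.001]
contact_force: [-1.2, 0.4, 3.8]
gripper_width: 0.397
grasp_force: 59.8
time: 14.9
tool_pos: [0.4417, 0.1059, 0.1177]
tool_rot: [-0.0, 1.0, -0.0, 0.002]
contact_force: [-0.4, 0.1, -0.5]
gripper_width: 0.399
grasp_force: 59.6
pos [0.4417 0.1059 0.1177] psi -0.0 tool cm: [15.96  1.64  9.27] turn -0.000 q1,q6 [0.07 1.64]
```

```bash
python3 -m crank '[{"x":2.5,"y":0.3,"z":0,"turn":0},{"x":4.3,"y":0.45,"z":0,"turn":0},{"x":4.3,"y":0.45,"z":0,"turn":0},{"x":3.5,"y":0.35,"z":0,"turn":0},{"x":1.36,"y":0.09,"z":0,"turn":0}]'; python3 -m crank '[{"x":0,"y":0,"z":2.5,"turn":0},{"x":0,"y":0,"z":3,"turn":0},{"x":0,"y":0,"z":2,"turn":0},{"x":0,"y":0,"z":0.8,"turn":0},{"x":0,"y":0,"z":0,"turn":0}]';python3 -m crank '[{"x":0,"y":0,"z":0,"turn":0},{"x":0,"y":0,"z":0,"turn":0}]'; python3 - <<'E'
from h import *
go(.6013,.0895,.0215,0)
W,C=wrist("j")
m=(W[:,2]>.05)&(W[:,2]<.08)&(abs(W[:,0]-.6013)<.04)&(abs(W[:,1]-.09)<.03)&(C.mean(1)>80);P=W[m];print(len(P),P.min(0),P.max(0))
E
```

```text
time: 15.4
tool_pos: [0.6013, 0.0887, 0.113]
tool_rot: [0.0, 1.0, -0.001, -0.002]
contact_force: [-0.6, 0.5, -0.7]
gripper_width: 0.399
grasp_force: 59.6
time: 15.9
tool_pos: [0.5977, 0.0893, 0.0297]
tool_rot: [0.0, 1.0, -0.0, -0.003]
contact_force: [-0.3, -0.5, 0.0]
gripper_width: 0.393
grasp_force: 59.6
time: 16.1
tool_pos: [0.6012, 0.0894, 0.0347]
tool_rot: [-0.0, 1.0, -0.0, 0.001]
contact_force: [-0.0, -0.3, -0.4]
gripper_width: 0.397
grasp_force: 59.6
pos [0.6012 0.0894 0.0347] psi -0.0 tool cm: [ 0.01 -0.01  1.32] turn -0.000 q1,q6 [0.03 1.6 ]
1805 [0.58318545 0.06973426 0.05000337] [0.61925632 0.10963793 0.07790099]
```

View pics/wj.png

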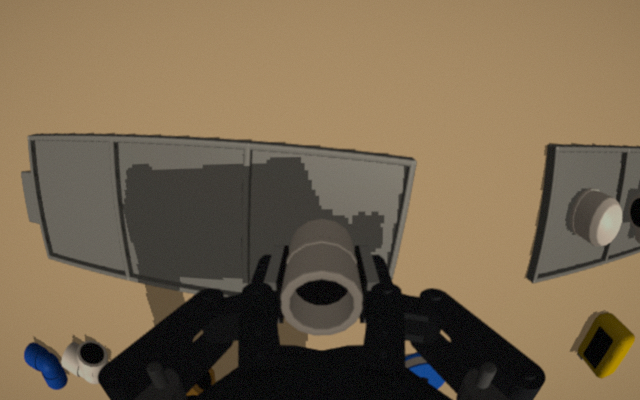

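The coupling is held upright over the third bay. tray3's rim corners are (414,158), (29,136) and (47,260), and I check its pose with them.

```bash
python3 - <<'E'
from h import *
p=wpix("j",[(415,158),(29,136),(47,261)],.01)[:,:2];print(p.round(4),np.hypot(*(p[0]-p[1])),np.hypot(*(p[1]-p[2])))
y=p[1]-p[0];y/=np.hypot(*y);x=np.array([y[1],-y[0]]);c=(p[0]+p[1])/2-.054*x;print(c,np.arctan2(-y[0],y[1]),[(c+k*y).round(4) for k in(.094,0,-.094)])
W,C=wcloud("j")  # depth check: bay floor/rims
E
```

```text
[[0.6517 0.0366]
 [0.6787 0.3157]
 [0.5696 0.3324]] 0.2803652150522768 0.11040514976308487
[0.61148249 0.18137854] -0.09639121068515802 [array([0.6205, 0.2749]), array([0.6115, 0.1814]), array([0.6024, 0.0878])]
```

Everything agrees within 2 mm, so I lower and release.

```bash
python3 -m crank '[{"x":0,"y":0.1,"z":0.7,"turn":0},{"x":0,"y":0,"z":0.4,"turn":0},{"x":0,"y":0,"z":0.2,"turn":0},{"x":0,"y":0,"z":0,"turn":0},{"x":0,"y":0,"z":0,"turn":0}]'; python3 -m crank '[{"x":0,"y":0,"z":0,"turn":0},{"x":0,"y":0,"z":0,"turn":0},{"x":0,"y":0,"z":0,"turn":0}]' 65; python3 -m crank '[{"x":0,"y":0,"z":-1,"turn":0},{"x":0,"y":0,"z":-3,"turn":0},{"x":0,"y":0,"z":-4,"turn":0},{"x":0,"y":0,"z":-2,"turn":0},{"x":0,"y":0,"z":0,"turn":0}]'; python3 - <<'E'
from h import *
W,C=wrist("k")
m=(W[:,2]>.05)&(W[:,2]<.08)&(abs(W[:,0]-.6013)<.04)&(abs(W[:,1]-.09)<.03)&(C.mean(1)>80);P=W[m];print(len(P),P.min(0),P.max(0))
go(.39,.25,.13,0)
E
```

```text
time: 16.65
tool_pos: [0.6003, 0.0883, 0.0214]
tool_rot: [0.0, 1.0, -0.0, -0.0]
contact_force: [-3.9, -0.1, 6.7]
gripper_width: 0.395
grasp_force: 60.4
time: 16.95
tool_pos: [0.6, 0.0883, 0.02]
tool_rot: [-0.0, 1.0, -0.0, -0.0]
contact_force: [0.4, 0.2, -1.2]
gripper_width: 0.652
grasp_force: 0.0
time: 17.45
tool_pos: [0.6033, 0.0885, 0.1258]
tool_rot: [-0.0, 1.0, -0.0, 0.005]
contact_force: [-0.1, 0.1, 0.5]
gripper_width: 0.65
grasp_force: 0.0
728 [0.58216268 0.07124971 0.05296387] [0.6176693  0.10661551 0.06185009]
pos [0.6018 0.0884 0.123 ] psi -0.0 tool cm: [-21.18 -16.16  -0.7 ] turn -0.000 q1,q6 [0.02 1.59]
```

```bash
python3 -m crank '[{"x":-1.6,"y":-1.3,"z":0,"turn":0},{"x":-3.6,"y":-2.9,"z":0,"turn":0},{"x":-3.6,"y":-2.9,"z":0,"turn":0},{"x":-3.6,"y":-2.9,"z":0,"turn":0},{"x":-3.6,"y":-2.9,"z":0,"turn":0}]' 100; python3 -m crank '[{"x":-3.6,"y":-2.9,"z":0,"turn":0},{"x":-1.6,"y":-1.3,"z":0,"turn":0},{"x":0,"y":0,"z":0,"turn":0},{"x":0,"y":0,"z":0,"turn":0}]'
python3 - <<'E'
from h import *
go(.452,.333,.1,0)
W,C=wrist("l")
m=(W[:,2]>.010)&(W[:,2]<.05)&(abs(W[:,0]-.452)<.06)&(abs(W[:,1]-.333)<.06)&(C.mean(1)>75)&(C.max(1)<C.min(1)*1.6);P=W[m];print(len(P),P.min(0),P.max(0))
P=P[np.random.default_rng(0).permutation(len(P))[:1500]]
print("elbow",fit(P,"elbow"))
a,_=ortho(W,C,.452,.333);b,_=ortho(W,C,.456,.218)
cv2.imwrite("pics/ev.png",np.hstack([cv2.resize(o,(400,400),interpolation=cv2.INTER_AREA) for o in(cv2.dilate(a,np.ones((2,2))),cv2.dilate(b,np.ones((2,2))))]))
E
```

```text
time: 18.0
tool_pos: [0.4375, 0.2177, 0.1182]
tool_rot: [0.0, 1.0, -0.0, -0.002]
contact_force: [0.2, 0.8, -0.0]
gripper_width: 1.001
grasp_force: 0.0
time: 18.4
tool_pos: [0.3877, 0.2591, 0.1191]
tool_rot: [0.001, 1.0, 0.0, -0.001]
contact_force: [-0.3, -0.2, -0.5]
gripper_width: 0.998
grasp_force: 0.0
pos [0.3877 0.2591 0.1191] psi 0.001 tool cm: [ 6.44 -7.39  1.91] turn 0.001 q1,q6 [0.43 2.  ]
2789 [0.42947158 0.30065531 0.0119507 ] [0.47725569 0.36691334 0.03559219]
elbow (array([ 0.45250209,  0.33462098, -0.46156213]), np.float64(0.0030294109023811366))
```

View pics/ev.png

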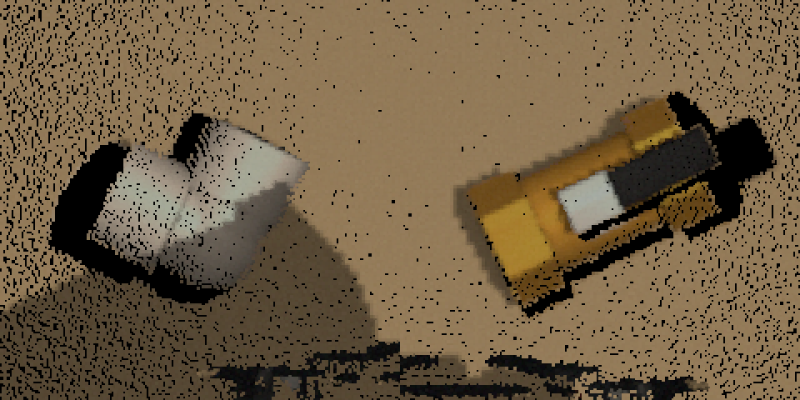

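In the left crop the white elbow's legs point up-right (end edge (200,115) to (307,165)) and left. The yaw is about -0.45, which matches the fit (.4525,.3346,-.46). It is white, so it is not the blue look-alike. In the right crop the valve's lever points right and up, from (568,212) to (745,148). That gives the valve at about (.457,.220), yaw about -1.10.

I grip the elbow first, at psi=-.46.

```bash
python3 -m crank '[{"x":1.9,"y":-2.64,"z":0,"turn":0},{"x":1.9,"y":-2.64,"z":0,"turn":0},{"x":1.92,"y":-2.65,"z":0,"turn":0},{"x":0,"y":0,"z":2,"turn":0.12},{"x":0,"y":0,"z":2,"turn":0.12}]'; python3 -m crank '[{"x":0,"y":0,"z":2,"turn":0.12},{"x":0,"y":0,"z":1,"turn":0.1},{"x":0,"y":0,"z":0,"turn":0},{"x":0,"y":0,"z":0,"turn":0}]'
python3 - <<'E'
from h import *
W,C=wrist("m")
m=(W[:,2]>.010)&(W[:,2]<.04)&(abs(W[:,0]-.452)<.04)&(abs(W[:,1]-.333)<.045)&(C.mean(1)>60)&(C.max(1)<C.min(1)*1.6);P=W[m];print(len(P),P.min(0),P.max(0))
P=P[np.random.default_rng(0).permutation(len(P))[:1500]]
f=fit(P,"elbow")[0];print("elbow",f)
go(f[0]-.0085*np.cos(f[2]),f[1]-.0085*np.sin(f[2]),.006,f[2])
E
```

```text
time: 18.95
tool_pos: [0.4479, 0.3386, 0.08]
tool_rot: [-0.0, 0.992, -0.123, 0.001]
contact_force: [0.4, -0.7, -1.3]
gripper_width: 1.002
grasp_force: 0.0
time: 19.35
tool_pos: [0.4464, 0.338, 0.0501]
tool_rot: [0.0, 0.974, -0.228, -0.0]
contact_force: [0.9, -0.1, -0.0]
gripper_width: 0.997
grasp_force: 0.0
5270 [0.42606694 0.30069427 0.01000559] [0.47725908 0.36480012 0.03572338]
elbow [ 0.45225294  0.33381507 -0.42609273]
pos [0.4466 0.3383 0.0508] psi -0.46 tool cm: [-0.15  0.19  4.48] turn -0.034 q1,q6 [0.52 2.55]
```

```bash
python3 -m crank '[{"x":-0.15,"y":0.15,"z":2,"turn":-0.02},{"x":0,"y":0,"z":1.5,"turn":0},{"x":0,"y":0,"z":0.7,"turn":0},{"x":0,"y":0,"z":0.3,"turn":0},{"x":0,"y":0,"z":0,"turn":0}]'; python3 -m crank '[{"x":0,"y":0,"z":0,"turn":0},{"x":0,"y":0,"z":0,"turn":0},{"x":0,"y":0,"z":0,"turn":0},{"x":0,"y":0,"z":0,"turn":0},{"x":0,"y":0,"z":0,"turn":0}]' 0; python3 -m crank '[{"x":0,"y":0,"z":-2,"turn":0},{"x":0,"y":0,"z":-4,"turn":0},{"x":0,"y":0,"z":-3,"turn":0},{"x":0,"y":0,"z":-1,"turn":0},{"x":0,"y":0,"z":0,"turn":0}]'; python3 - <<'E'
from h import *
_,p=pose(); c=[.6110,.182]
go(c[0]-.0085*np.cos(p),c[1]-.0085*np.sin(p),.011)
E
```

```text
time: 19.9
tool_pos: [0.4434, 0.338, 0.0051]
tool_rot: [0.0, 0.976, -0.218, -0.0]
contact_force: [0.3, -0.1, -1.0]
gripper_width: 0.996
grasp_force: 0.0
time: 20.4
tool_pos: [0.4444, 0.3387, 0.0065]
tool_rot: [-0.001, 0.976, -0.218, 0.001]
contact_force: [0.0, 1.4, 6.0]
gripper_width: 0.556
grasp_force: 61.8
time: 20.9
tool_pos: [0.4443, 0.3384, 0.1066]
tool_rot: [-0.001, 0.976, -0.218, 0.001]
contact_force: [-0.0, 0.1, 0.0]
gripper_width: 0.551
grasp_force: 61.7
pos [0.4443 0.3384 0.1066] psi -0.44 tool cm: [20.9   7.05  9.56]  q1,q6 [0.52 2.53]
```

```bash
python3 -m crank '[{"x":1.8,"y":0.6,"z":0,"turn":0},{"x":4,"y":1.35,"z":0,"turn":0},{"x":4,"y":1.35,"z":0,"turn":0},{"x":4,"y":1.35,"z":0,"turn":0},{"x":4,"y":1.35,"z":0,"turn":0}]'; python3 -m crank '[{"x":3.1,"y":1.05,"z":0,"turn":0},{"x":0,"y":0,"z":2.5,"turn":0},{"x":0,"y":0,"z":3,"turn":0},{"x":0,"y":0,"z":2,"turn":0},{"x":0,"y":0,"z":0.6,"turn":0}]';python3 -m crank '[{"x":0,"y":0,"z":0,"turn":0},{"x":0,"y":0,"z":0,"turn":0},{"x":0,"y":0,"z":0,"turn":0}]'; python3 - <<'E'
from h import *
_,p=pose(); c=[.6110,.182]
go(c[0]-.0085*np.cos(p),c[1]-.0085*np.sin(p),.0105)
E
```

```text
time: 21.4
tool_pos: [0.5781, 0.2062, 0.1019]
tool_rot: [0.001, 0.976, -0.218, -0.002]
contact_force: [0.6, -0.0, -0.5]
gripper_width: 0.558
grasp_force: 61.7
time: 21.9
tool_pos: [0.5981, 0.1841, 0.0179]
tool_rot: [0.002, 0.976, -0.218, -0.005]
contact_force: [0.4, -0.3, -0.6]
gripper_width: 0.552
grasp_force: 61.7
time: 22.2
tool_pos: [0.6036, 0.1855, 0.0258]
tool_rot: [-0.0, 0.976, -0.218, 0.001]
contact_force: [-0.1, -0.0, -0.1]
gripper_width: 0.553
grasp_force: 61.7
pos [0.6036 0.1855 0.0258] psi -0.44 tool cm: [-0.03 -0.    1.53]  q1,q6 [0.18 2.19]
```

```bash
python3 -m crank '[{"x":0,"y":0,"z":0.8,"turn":0},{"x":0,"y":0,"z":0.5,"turn":0},{"x":0,"y":0,"z":0.2,"turn":0},{"x":0,"y":0,"z":0,"turn":0},{"x":0,"y":0,"z":0,"turn":0}]'; python3 -m crank '[{"x":0,"y":0,"z":0,"turn":0},{"x":0,"y":0,"z":0,"turn":0},{"x":0,"y":0,"z":0,"turn":0}]' 70; python3 -m crank '[{"x":0,"y":0,"z":-1,"turn":0},{"x":0,"y":0,"z":-3,"turn":0},{"x":0,"y":0,"z":-4,"turn":0},{"x":0,"y":0,"z":-2,"turn":0},{"x":0,"y":0,"z":0,"turn":0}]'; python3 - <<'E'
from h import *
W,C=wrist("n")
m=(W[:,2]>.017)&(W[:,2]<.045)&(abs(W[:,0]-.611)<.045)&(abs(W[:,1]-.183)<.042)&(C.mean(1)>90);P=W[m];print(len(P),P.min(0),P.max(0))
P=P[np.random.default_rng(0).permutation(len(P))[:1500]]-[0,0,.004]
print(fit(P,"elbow"))
go(.457,.15,.13,2.04)
E
```

```text
time: 22.7
tool_pos: [0.6027, 0.1853, 0.0105]
tool_rot: [0.0, 0.976, -0.218, -0.0]
contact_force: [-3.6, -1.2, 6.5]
gripper_width: 0.554
grasp_force: 62.5
time: 23.0
tool_pos: [0.6023, 0.1851, 0.0089]
tool_rot: [0.0, 0.976, -0.218, -0.0]
contact_force: [-0.8, -0.5, 0.2]
gripper_width: 0.699
grasp_force: 0.0
time: 23.5
tool_pos: [0.6057, 0.1858, 0.115]
tool_rot: [-0.002, 0.976, -0.218, 0.004]
contact_force: [0.0, -0.6, 0.5]
gripper_width: 0.7
grasp_force: 0.0
2648 [0.59142332 0.14785084 0.02020717] [0.6348614  0.2081939  0.03948963]
(array([ 0.61149561,  0.18082702, -0.43927888]), np.float64(0.0035696377110979467))
pos [0.6041 0.1855 0.1121] psi -0.44 tool cm: [-11.79   9.47  -1.79] turn -2.480 q1,q6 [0.18 2.19]
```

Elbow placed at (.6115,.181). On to the valve.

```bash
python3 -m crank '[{"x":-3.4,"y":2.26,"z":0,"turn":0},{"x":-3.4,"y":2.26,"z":0,"turn":0},{"x":-3.3,"y":2.26,"z":0,"turn":0},{"x":0,"y":0,"z":0,"turn":-0.146},{"x":0,"y":0,"z":0,"turn":-0.146}]' 100; python3 -m crank '[{"x":0,"y":0,"z":0,"turn":-0.146},{"x":0,"y":0,"z":0,"turn":-0.146},{"x":0,"y":0,"z":0,"turn":-0.146},{"x":0,"y":0,"z":0,"turn":-0.146},{"x":0,"y":0,"z":0,"turn":-0.146}]'; python3 -m crank '[{"x":0,"y":0,"z":0,"turn":-0.146},{"x":0,"y":0,"z":0,"turn":-0.146},{"x":0,"y":0,"z":0,"turn":-0.146},{"x":0,"y":0,"z":0,"turn":-0.146},{"x":0,"y":0,"z":0,"turn":-0.146}]'; python3 -m crank '[{"x":0,"y":0,"z":0,"turn":-0.146},{"x":0,"y":0,"z":0,"turn":-0.146},{"x":0,"y":0,"z":0,"turn":-0.146},{"x":0,"y":0,"z":0,"turn":-0.146},{"x":0,"y":0,"z":0,"turn":-0.144}]';python3 -m crank '[{"x":0,"y":0,"z":0,"turn":0},{"x":0,"y":0,"z":0,"turn":0}]'
python3 - <<'E'
from h import *
go(.457,.22,.05,2.04)
W,C=wrist("o")
a,z=ortho(W,C,.457,.22,h=.05)
cv2.imwrite("pics/valve.png",cv2.resize(cv2.dilate(a,np.ones((2,2))),(500,500),interpolation=cv2.INTER_AREA))
m=(abs(W[:,0]-.457)<.045)&(abs(W[:,1]-.22)<.05)
L=W[m&(W[:,2]>.041)&(W[:,2]<.056)]; r=cv2.minAreaRect((L[:,:2]*1000).astype(np.float32));print("lever",len(L),r,np.median(L[:,2]))
B=W[m&(W[:,2]>.010)&(W[:,2]<.038)]; print("body",len(B),cv2.minAreaRect((B[:,:2]*1000).astype(np.float32)))
E
```

```text
time: 24.05
tool_pos: [0.4793, 0.1664, 0.1067]
tool_rot: [0.001, 0.997, -0.071, -0.002]
contact_force: [0.4, -0.4, 0.9]
gripper_width: 0.999
grasp_force: 0.0
time: 24.55
tool_pos: [0.4808, 0.1666, 0.1072]
tool_rot: [-0.0, 0.957, 0.29, -0.002]
contact_force: [-0.0, -0.6, -0.4]
gripper_width: 0.996
grasp_force: 0.0
time: 25.05
tool_pos: [0.4809, 0.1666, 0.1072]
tool_rot: [-0.001, 0.791, 0.612, -0.002]
contact_force: [0.6, 0.5, 1.6]
gripper_width: 0.999
grasp_force: 0.0
time: 25.55
tool_pos: [0.4808, 0.1666, 0.1072]
tool_rot: [-0.001, 0.521, 0.854, -0.001]
contact_force: [0.5, 0.6, -0.0]
gripper_width: 1.001
grasp_force: 0.0
time: 25.75
tool_pos: [0.4813, 0.1667, 0.108]
tool_rot: [-0.001, 0.525, 0.851, -0.001]
contact_force: [0.8, -0.4, 0.6]
gripper_width: 0.994
grasp_force: 0.0
pos [0.4813 0.1667 0.108 ] psi 2.037 tool cm: [5.86 0.22 5.8 ] turn -0.003 q1,q6 [ 0.19 -0.28]
lever 1524 ((462.7945861816406, 206.38497924804688), (14.086416244506836, 48.94618606567383), 26.340621948242188) 0.04639542668206035
body 3051 ((455.71533203125, 220.13783264160156), (39.28121566772461, 66.65233612060547), 25.523021697998047)
```

View pics/valve.png

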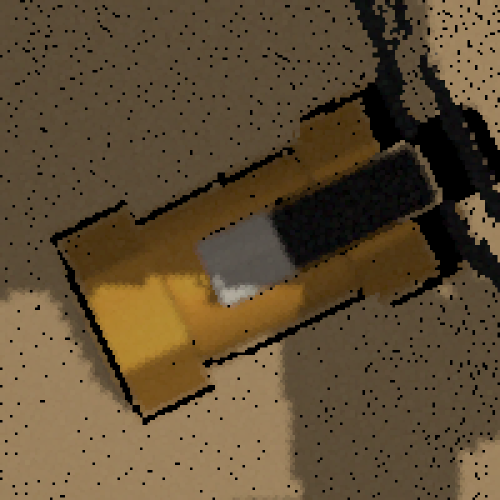

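The crop shows the lever from (205,255) to (430,180) and the hex ends at (135,310) and (385,190). The lever measures 14 by 49 mm and the body 39 by 67 mm, both matching the specification. Valve at (.456,.220), yaw -1.12.

```bash
python3 -m crank '[{"x":3,"y":0.1,"z":0,"turn":0.017},{"x":2.93,"y":0.1,"z":1,"turn":0},{"x":0,"y":0,"z":3,"turn":0},{"x":0,"y":0,"z":2.5,"turn":0},{"x":0,"y":0,"z":1.3,"turn":0}]'; python3 -m crank '[{"x":0,"y":0,"z":0,"turn":0},{"x":0,"y":0,"z":0,"turn":0}]'; python3 -c "
from h import *
go(.4558,.2202,.005,2.02)"
```

```text
time: 26.3
tool_pos: [0.4558, 0.2205, 0.0287]
tool_rot: [-0.001, 0.531, 0.847, -0.002]
contact_force: [1.5, -1.4, -0.7]
gripper_width: 1.002
grasp_force: 0.0
time: 26.5
tool_pos: [0.4582, 0.2209, 0.0318]
tool_rot: [0.0, 0.531, 0.847, 0.0]
contact_force: [0.2, 0.8, 0.9]
gripper_width: 0.997
grasp_force: 0.0
pos [0.4582 0.2209 0.0318] psi 2.022 tool cm: [ 0.04 -0.24  2.68] turn 0.002 q1,q6 [ 0.3  -0.15]
```

```bash
python3 -m crank '[{"x":0,"y":-0.24,"z":1.2,"turn":0},{"x":0,"y":0,"z":0.8,"turn":0},{"x":0,"y":0,"z":0.5,"turn":0},{"x":0,"y":0,"z":0.2,"turn":0},{"x":0,"y":0,"z":0,"turn":0}]'; python3 -m crank '[{"x":0,"y":0,"z":0,"turn":0},{"x":0,"y":0,"z":0,"turn":0},{"x":0,"y":0,"z":0,"turn":0},{"x":0,"y":0,"z":0,"turn":0},{"x":0,"y":0,"z":0,"turn":0}]' 0; python3 -m crank '[{"x":0,"y":0,"z":0,"turn":0},{"x":0,"y":0,"z":-2,"turn":0},{"x":0,"y":0,"z":-4,"turn":0},{"x":0,"y":0,"z":-4,"turn":0},{"x":0,"y":0,"z":0,"turn":0}]'; python3 -m crank '[{"x":0,"y":0,"z":0,"turn":0},{"x":0,"y":0,"z":0,"turn":0}]'; python3 - <<'E'
from h import *
go(.6200,.2760,.011)
W,C=wrist("p"); cv2.imwrite("pics/wp_crop.png",cv2.imread("pics/wp.png"))
E
```

```text
time: 27.0
tool_pos: [0.4553, 0.2197, 0.0039]
tool_rot: [-0.0, 0.531, 0.848, -0.0]
contact_force: [0.0, -0.7, -0.9]
gripper_width: 0.998
grasp_force: 0.0
time: 27.5
tool_pos: [0.456, 0.22, 0.0049]
tool_rot: [0.0, 0.531, 0.848, 0.0]
contact_force: [0.6, 0.4, 2.3]
gripper_width: 0.352
grasp_force: 59.8
time: 28.0
tool_pos: [0.4593, 0.2211, 0.1103]
tool_rot: [0.004, 0.531, 0.848, 0.004]
contact_force: [0.7, 0.4, -1.6]
gripper_width: 0.352
grasp_force: 60.2
time: 28.2
tool_pos: [0.4539, 0.2193, 0.102]
tool_rot: [-0.001, 0.531, 0.848, -0.002]
contact_force: [-0.5, -0.0, -2.8]
gripper_width: 0.353
grasp_force: 60.2
pos [0.4539 0.2193 0.102 ] psi 2.023 tool cm: [-2.16 17.42  9.1 ]  q1,q6 [ 0.3  -0.15]
```

View pics/wp.png

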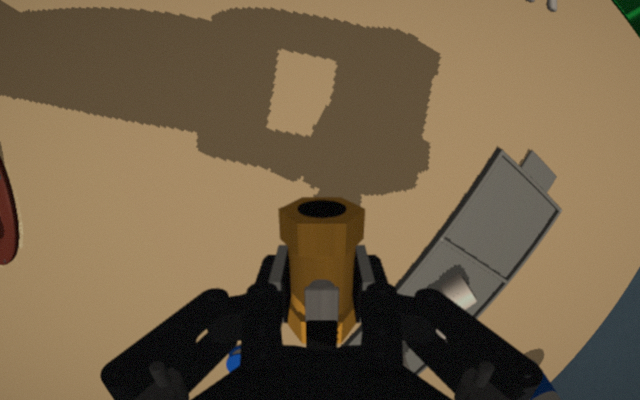

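The valve is held level with its hex end at (322,215). The blue elbow is out of frame and untouched. Now placing.

```bash
python3 -m crank '[{"x":-0.26,"y":2,"z":0,"turn":0},{"x":-0.5,"y":4,"z":0,"turn":0},{"x":-0.5,"y":4,"z":0,"turn":0},{"x":-0.5,"y":4,"z":0,"turn":0},{"x":-0.4,"y":3.42,"z":0,"turn":0}]'; python3 -m crank '[{"x":0,"y":0,"z":2,"turn":0},{"x":0,"y":0,"z":3,"turn":0},{"x":0,"y":0,"z":2,"turn":0},{"x":0,"y":0,"z":0.5,"turn":0},{"x":0,"y":0,"z":0,"turn":0}]';python3 -m crank '[{"x":0,"y":0,"z":0,"turn":0},{"x":0,"y":0,"z":0,"turn":0}]'; python3 -c "
from h import *
go(.6200,.2760,.009)"
```

```text
time: 28.75
tool_pos: [0.6221, 0.2765, 0.1011]
tool_rot: [-0.001, 0.531, 0.848, -0.002]
contact_force: [-0.3, 0.3, -0.8]
gripper_width: 0.35
grasp_force: 60.1
time: 29.25
tool_pos: [0.6197, 0.2758, 0.0263]
tool_rot: [-0.002, 0.531, 0.848, -0.002]
contact_force: [-0.8, 0.2, -1.9]
gripper_width: 0.351
grasp_force: 60.4
time: 29.45
tool_pos: [0.6228, 0.2769, 0.0311]
tool_rot: [0.001, 0.531, 0.848, 0.001]
contact_force: [-0.1, -0.1, -2.3]
gripper_width: 0.349
grasp_force: 60.4
pos [0.6228 0.2769 0.0311] psi 2.023 tool cm: [ 0.04 -0.29  2.21]  q1,q6 [ 0.31 -0.14]
```

```bash
python3 -m crank '[{"x":0,"y":-0.2,"z":1,"turn":0},{"x":0,"y":0,"z":0.7,"turn":0},{"x":0,"y":0,"z":0.3,"turn":0},{"x":0,"y":0,"z":0.2,"turn":0},{"x":0,"y":0,"z":0,"turn":0}]'; python3 -m crank '[{"x":0,"y":0,"z":0,"turn":0},{"x":0,"y":0,"z":0,"turn":0}]'; python3 -m crank '[{"x":0,"y":0,"z":0,"turn":0},{"x":0,"y":0,"z":0,"turn":0},{"x":0,"y":0,"z":0,"turn":0}]' 65; python3 -m crank '[{"x":0,"y":0,"z":-1,"turn":0},{"x":0,"y":0,"z":-3,"turn":0},{"x":0,"y":0,"z":-4,"turn":0},{"x":0,"y":0,"z":-4,"turn":0},{"x":0,"y":0,"z":-4,"turn":0}]';  python3 -m crank '[{"x":-4,"y":0,"z":-2,"turn":0},{"x":-4,"y":0,"z":0,"turn":0},{"x":0,"y":0,"z":0,"turn":0},{"x":0,"y":0,"z":0,"turn":0}]'; python3 - <<'E'
from h import *
from plant import manip
W,C=wrist("q")
m=(abs(W[:,0]-.62)<.048)&(abs(W[:,1]-.276)<.05)
L=W[m&(W[:,2]>.045)&(W[:,2]<.06)]; print("lever",len(L),cv2.minAreaRect((L[:,:2]*1000).astype(np.float32)),np.median(L[:,2]))
B=W[m&(W[:,2]>.0165)&(W[:,2]<.043)]; print("body",len(B),cv2.minAreaRect((B[:,:2]*1000).astype(np.float32)))
for n in("scene","side"):
    p,d=manip.grab_frame(n); cv2.imwrite(f"pics/{n}9.png",p[:,:,::-1]); np.save(f"pics/{n}9.npy",d)
    W,C=cloud(n,"9")
    for k,c,h in(("valve",(.62,.276),.042),("elbow",(.611,.182),.042),("coupling",(.601,.089),.04),("cap",(.614,-.124),.04),("tee",(.621,-.217),.042),("tape",(.463,-.222),.04),("roll",(.4645,.004),.04)):
        m=(W[:,2]>(.018 if c[0]>.5 else .010))&(W[:,2]<.08)&(abs(W[:,:2]-c)<h).all(1);q=W[m];print(n,k,((q.min(0)+q.max(0))/2)[:2].round(3),q[:,2].max().round(3))
    if n=="side": cv2.imwrite("pics/fin.png",cv2.resize(p[80:340,220:460,::-1],None,fx=2.2,fy=2.2,interpolation=2))
E
```

```text
time: 29.95
tool_pos: [0.6198, 0.2756, 0.0089]
tool_rot: [-0.0, 0.531, 0.848, -0.0]
contact_force: [-3.9, -1.0, 5.8]
gripper_width: 0.353
grasp_force: 61.4
time: 30.15
tool_pos: [0.6199, 0.2756, 0.0089]
tool_rot: [-0.0, 0.531, 0.848, -0.0]
contact_force: [-4.6, -0.7, 6.5]
gripper_width: 0.352
grasp_force: 61.4
time: 30.45
tool_pos: [0.62, 0.2756, 0.0073]
tool_rot: [0.0, 0.531, 0.848, 0.0]
contact_force: [-0.1, -0.5, 0.2]
gripper_width: 0.649
grasp_force: 0.0
time: 30.95
tool_pos: [0.6198, 0.2756, 0.1696]
tool_rot: [0.0, 0.531, 0.848, 0.0]
contact_force: [0.7, 0.1, -0.4]
gripper_width: 0.649
grasp_force: 0.0
time: 31.35
tool_pos: [0.6551, 0.2029, 0.1878]
tool_rot: [-0.0, 0.531, 0.847, 0.0]
contact_force: [0.7, 0.5, -0.2]
gripper_width: 0.649
grasp_force: 0.0
lever 835 ((626.93505859375, 262.1911315917969), (14.354952812194824, 48.30424118041992), 26.026573181152344) 0.050409872166929826
body 1751 ((620.2836303710938, 275.6949462890625), (39.83561706542969, 66.49580383300781), 25.977338790893555)
scene valve [0.62  0.276] 0.055
scene elbow [0.61  0.181] 0.041
scene coupling [0.6   0.089] 0.063
scene cap [ 0.615 -0.119] 0.04
scene tee [ 0.62  -0.212] 0.042
scene tape [ 0.464 -0.22 ] 0.059
scene roll [0.464 0.01 ] 0.019
side valve [0.62  0.271] 0.055
side elbow [0.607 0.178] 0.04
side coupling [0.599 0.085] 0.062
side cap [ 0.614 -0.128] 0.04
side tee [ 0.62 -0.22] 0.041
side tape [ 0.462 -0.227] 0.059
side roll [0.465 0.005] 0.019
```

View pics/fin.png

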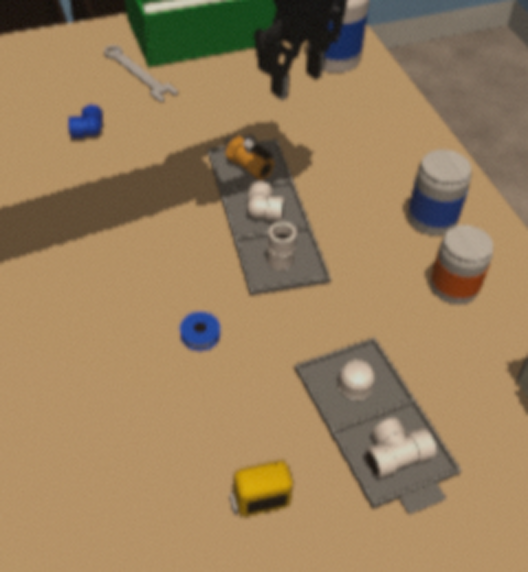

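All five fittings sit centred in their bays: valve (250,155), elbow (265,203), coupling (282,245), cap (357,378) and tee (400,450). The roll (200,330), tape measure (263,488) and blue elbow (87,122) are undisturbed. The gripper is clear, so I hand in.

```bash
python3 -c "
from plant import manip
print(manip.job_done())"
```

```text
the job is handed in; nothing more can be done
None
```

I made up both kits and handed the job in at about 31 s of the 128 s; the final camera checks put every fitting within about 5 mm of its bay centre and upright, with the sealing tape, tape measure and blue elbow undisturbed (`job_done` gave no verdict).

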